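Move the stray dropper bottle to its rack

ROBOT

A 7-joint arm with a two-finger parallel gripper is mounted at the origin on a cart in front of the work surface, level with it; the furniture and walls round the work are solid. World frame = base frame: x ahead of the robot, y to its left, z up, the work surface at z = 0. Lengths are in m, angles in rad, forces in N, time in s.
With the tool pointing down it reaches from about 0.425 to 0.925 m from the base axis. Payload 6.8 kg.
Tool frame: the origin (TCP) lies between the finger pads; the fingertips stand 25 mm ahead of it and the grasp point (between the pads) lies 6 mm ahead of it; z points along the fingers, y is the direction in which the jaws open and shut (so a half turn about z gives the same grasp; the last joint's range is limited). The gripper opens to 88 mm and grips with 3 to 60 N. Pads are 20 mm wide; open, the fingers measure 115 mm over their backs; the gripper's body (75 mm by 178 mm) begins 61 mm behind the grasp point.
Start: joints at [1.142, 0.477, 0.022, 1.555, -0.011, 1.109, -0.083], TCP at [0.213, -0.641, 0.248] pointing down, gripper open.
Joint ranges: [-2.96, 2.96], [-0.34, 2.1], [-1.41, 1.46], [0.24, 2.44], [-1.37, 4.51], [0.17, 1.92], [-2.96, 2.96]. Speed limits (rad/s): [2.39, 2.39, 3.14, 3.14, 3.14, 3.14, 3.14].

INTERFACE

Orientations are given as [roll, pitch, yaw] about the fixed x, y, z axes, in that order (R = Rz(yaw) Ry(pitch) Rx(roll)).
In Python, from rig import manip gives the robot as it stands. The module is installed in compiled form; this text tells all that it offers.
- The arm moves only by the shell command python3 -m crank 'ROWS' [OPENING]. ROWS is JSON, a list of rows, each a list of 6 numbers: the shift along the world's x, y, z in m, then the turn, a rotation vector about the world's x, y, z in units of 10 degrees (1.0 is 10 degrees). In form: [[x, y, z, rx, ry, rz], ...]. A call has 1 to 5 rows; each row shifts and turns the commanded pose from where the row before left it; what a row does not reach is not made up. A row lasts 1/8 s, in which the tool goes at most 62.5 mm and 10.7 degrees, less where a joint would pass 70% of its speed; a pose out of reach is approached as far as the arm can. A call with a gripper value outside its range is refused whole. OPENING is the closure, from 0 (fully open) to 1 (shut), set as the call begins (- or left out, the last holds). The fingers move at their own pace and stop on an object; the grip force is fixed at half the most. Time passes only in rows, so rows that do not move let the fingers close. It gives the time, the measured TCP pose, the force and the opening at its end, in the units of the state.
- manip.observe(): the state, without advancing time (a new reading comes with each control period).
- manip.snapshot(name): name is "side" or "top" or "wrist"; returns the picture (420x560x3 uint8, blue, green, red); there is no depth.
- manip.get_calibration(name): a dict with "fx", "fy", "cx", "cy" (pixels), "rvec" (rotation vector, rad) and "tvec" (3), from world to camera coordinates, as OpenCV has them. Camera axes: x right, y down, z forward; pixel columns grow to the right and rows downward; lengths in m; the calibration is good to about 2 mm. A picture is of the moment at which its call begins: read the wrist's pose just before it. get_calibration takes no time and is no camera call; for the wrist camera it gives the pose at the moment of the call.
- manip.finish_job(): hands the job in, once; it reports no verdict.
The state is a dict: "t": time; "joint_positions": joint angles; "joint_velocities": joint speeds; "effort": joint torques, N m; "position": TCP position; "tool_rot": TCP orientation; "force": force on the tool from outside, world axes, zero at the start; "wrist_torque": the same for the moment, N m; "opening": opening from 0.0 (shut) to 1.0 (fully open).
Only numpy, scipy, OpenCV 4.12 (cv2) and the standard library are available. Lean on these libraries where they do the work, as an engineer would, in place of code of your own. Each camera call takes 0.05 s, during which the arm holds its last target. There are 200 camera calls.

TASK

Of the two amber dropper bottles, one was put in the wrong rack; its twin already stands in the blue rack. Take the stray one out of the white rack and stand it in the one free hole of the blue rack: lower it into the hole before you let go, and leave it standing upright on the bottom of the hole.

Things in the scene. Friction and masses are not known exactly. Their poses are not given: they have to be found in the camera images.
- dropper_mid (a point): Amber glass dropper bottle with a red bulb, in one of the white rack's holes (vials up to 62 mm tall in the other two). This point: its centre, on the axis, 45.5 mm above the foot. 91 mm tall; round body 27 mm wide, nearly straight up to about this point, then a shoulder; soft bulb 12 mm wide from 62 mm up. About 55 g. z up along the bottle; its turn about z means nothing.
- free_hole (a point): Centre of the mouth of the blue rack's only empty hole, an end one: 40 mm wide, 20 mm deep; mouth 24, flat bottom 4 mm above the worktop. x across the rack, y along its three holes (64 mm apart), z up. Fixed rack, 70 x 206 x 24 mm. In the other holes: an identical dropper bottle, 91 mm tall, and a squat black-capped vial, 32 mm wide, 50 mm tall.
- white_rack: White fixed rack, 70 x 206 x 24 mm, three round holes 40 mm wide, 20 mm deep, 64 mm apart, the middle one at its centre. Origin: centre of its underside, on the worktop; x across the rack, y along the holes, z up. Bottles stand on the hole bottoms, 4 mm above the worktop. Fingers have most room when they close across the row, along x, with their tips above the rack's top.
There are look-alikes about, which are no part of the job. Leave any green look-alike of the part that bears dropper_mid alone.

How it is judged:
By the outcome, as a careful person would: the job done as asked, in the order asked, and still so for the second after the job is handed in, with the robot touching nothing.
It also fails if it takes over 38 s, if anything falls off the work surface, if the arm or the gripper's body presses on something with over 40 N, if the wrist force passes 120 N, or if a joint passes its speed limit or range.

## Working session

There is one attempt and no reset: what is moved stays moved. The work goes in short steps, Python scripts to look and compute and a shell command to move; the robot and the scene stay as the last step left them, time stands still between calls to the robot, and variables do not carry over. Pictures are saved under pics/ and viewed, about 8 in all and at most 12, crops included, and the job is handed in when it is done.

```bash
mkdir -p pics
cat > h.py <<'E'
import numpy as np, cv2
from rig import manip
def cal(n):
    c=manip.get_calibration(n); K=np.array([[c["fx"],0,c["cx"]],[0,c["fy"],c["cy"]],[0,0,1.]])
    R=cv2.Rodrigues(np.array(c["rvec"],float))[0]; t=np.array(c["tvec"],float).ravel(); return K,R,t
def ray(C,u,v):
    K,R,t=C; d=R.T@np.linalg.solve(K,[u,v,1.]); return -R.T@t,d/np.linalg.norm(d)
def onz(C,u,v,z):
    o,d=ray(C,u,v); return o+d*(z-o[2])/d[2]
def proj(C,p):
    K,R,t=C; q=K@(R@np.array(p,float)+t); return q[:2]/q[2]
def tri(C1,a,C2,b):
    o1,d1=ray(C1,*a);o2,d2=ray(C2,*b); s=np.linalg.lstsq(np.c_[d1,-d2],o2-o1,rcond=None)[0]
    p,q=o1+s[0]*d1,o2+s[1]*d2; return (p+q)/2,np.linalg.norm(p-q)
E
python3 - <<'E'
from h import *
a=manip.snapshot("side");b=manip.snapshot("top")
cv2.imwrite("pics/side0.png",a);cv2.imwrite("pics/top0.png",b)
for n in("side","top"):
    C=cal(n);print(n,C[0][0,0],-C[1].T@C[2],C[1][2])
print(manip.observe())
E
```

```text
side 397.9472407264919 [ 0.10583815 -0.58864731  0.53217132] [ 0.40992097  0.72484058 -0.55368848]
top 383.7329841906025 [0.39681249 0.04336968 0.8904877 ] [ 0.112893   -0.02579517 -0.99327226]
{'t': 0.1, 'joint_positions': array([ 1.14186168,  0.47772682,  0.02237157,  1.55631405, -0.01150921,
        1.10929875, -0.08310294]), 'joint_velocities': array([-0.00089663, -0.00076061,  0.00091581, -0.00325398,  0.00034494,
       -0.0001933 , -0.00045359]), 'effort': array([ 4.36361268e-03, -5.84095573e+01,  1.53913178e+00, -2.73317635e+01,
       -5.43173868e-02,  1.30908415e-02,  5.20918400e-05]), 'position': array([ 0.21269196, -0.64010076,  0.24678945]), 'tool_rot': array([-3.13997887e+00,  1.22449562e-04,  3.20822432e-01]), 'force': array([0.35588467, 0.06662176, 0.53141523]), 'wrist_torque': array([-0.03245418, -0.01808221,  0.04151554]), 'opening': 0.997443998699019}
```

View pics/side0.png

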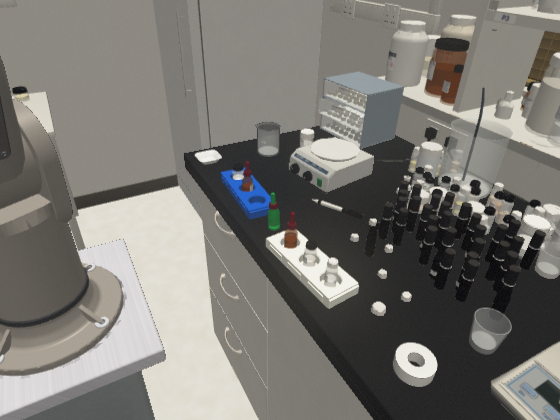

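View pics/top0.png

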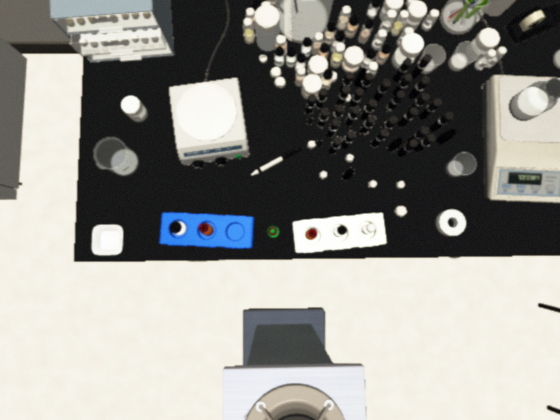

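Side view: the blue rack is at about (247,190), with its free hole at (257,201). The green look-alike stands at (274,213), and the white rack at (310,265) holds the amber bottle in its near-left end hole at (291,235). Top view: free hole (235,231), green (273,231), stray amber bottle (312,233). The other reddish bottle, at (206,229), is the twin already in the blue rack.

```bash
cat > m.py <<'E'
from h import *
a=cv2.imread("pics/side0.png");b=cv2.imread("pics/top0.png");S,T=cal("side"),cal("top")
hs=cv2.cvtColor(b,cv2.COLOR_BGR2HSV)
def rect(m,roi,z,n):
    k=np.zeros_like(m);x0,y0,x1,y1=roi;k[y0:y1,x0:x1]=m[y0:y1,x0:x1]
    cs=cv2.findContours(k,0,2)[0];c=max(cs,key=cv2.contourArea)
    w=np.array([onz(T,*p,z)[:2] for p in c[:,0,:].astype(float)],np.float32)
    r=cv2.minAreaRect(w);print(n,np.round(r[0],4),np.round(r[1],4),round(r[2],1));return r
rect(cv2.inRange(hs,(100,120,80),(130,255,255)),(150,205,260,255),.024,"blue")
rect(cv2.inRange(hs,(0,0,150),(180,70,255)),(285,205,395,255),.024,"white")
print("hole ray top",onz(T,235,231,.024))
print("hole side",onz(S,257,201,.024))
red=lambda i:(cv2.inRange(cv2.cvtColor(i,cv2.COLOR_BGR2HSV),(0,110,30),(12,255,255))|cv2.inRange(cv2.cvtColor(i,cv2.COLOR_BGR2HSV),(170,110,30),(180,255,255)))
for i,roi,n in((b,(295,215,330,250),"top"),(a,(280,205,302,250),"side")):
    m=red(i)[roi[1]:roi[3],roi[0]:roi[2]];ys,xs=np.nonzero(m);print(n,xs.min()+roi[0],xs.max()+roi[0],ys.min()+roi[1],ys.max()+roi[1],xs.mean()+roi[0],ys.mean()+roi[1])
for z in(.05,.095):print(z,onz(T,312,233,z))
ca=cv2.resize(a[155:305,170:360],None,fx=4,fy=4,interpolation=2)[:, :760]
cb=cv2.resize(b[200:262,150:400],None,fx=3,fy=3,interpolation=2)
cv2.imwrite("pics/crops.png",ca);cv2.imwrite("pics/cropt.png",cb)
E
python3 m.py
```

```text
blue [0.4581 0.1916] [0.2107 0.0773] 86.6
white [ 0.4491 -0.1079] [0.0762 0.2085] 5.0
hole ray top [0.45469769 0.12760857 0.024     ]
hole side [0.45218383 0.12217175 0.024     ]
top 306 316 229 238 310.74418604651163 233.53488372093022
side 285 296 212 247 290.8142292490119 232.62845849802372
0.05 [ 0.44657979 -0.04354905  0.05      ]
0.095 [ 0.44391523 -0.03889539  0.095     ]
```

View pics/crops.png

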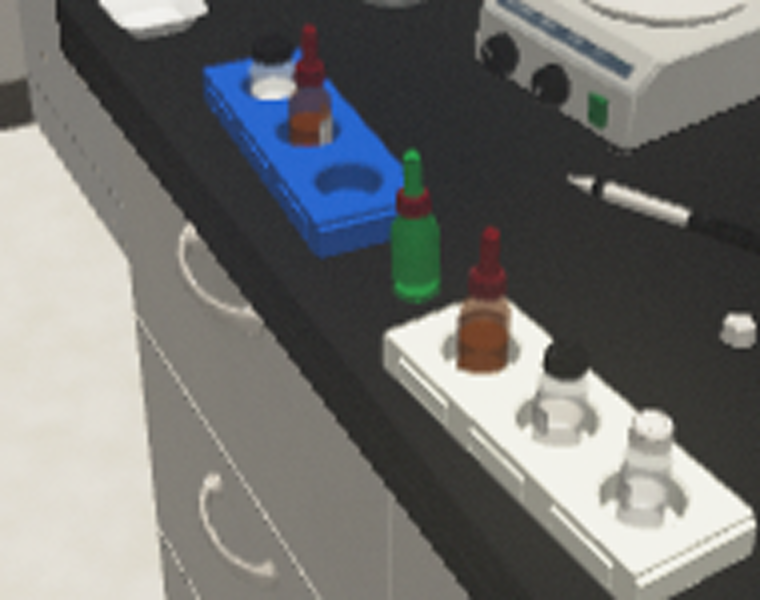

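View pics/cropt.png

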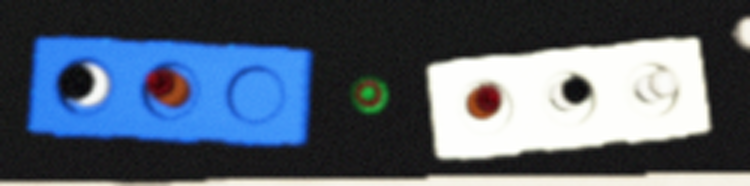

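The crops confirm the target. The stray amber bottle has an amber body and red bulb and stands in the white rack's end hole, at top (312,232) and side (291,238). The candidates I ruled out are green at (273,231) and the twin already in blue at (206,229). Measured rack sizes are about 208–211 × 76–77 mm, side faces included, against the given 206 × 70. The white end hole works out to (0.444,-0.044) and the free hole to (0.454,0.128). Moving to hover over the stray bottle.

```bash
python3 -m crank '[[0.03,0.048,0,0,0,0.6],[0.03,0.048,0,0,0,0.6],[0.03,0.048,0,0,0,0.6],[0.03,0.048,0,0,0,0.6],[0.03,0.048,0,0,0,0.6]]' 0
```

```text
t: 0.72
position: [0.3634, -0.3988, 0.2475]
tool_rot: [-3.141, 0.0, 0.848]
force: [0.0, 0.0, -0.0]
opening: 1.001
```

```bash
python3 -m crank '[[0.015,0.05,0,0,0,0.65],[0.015,0.05,0,0,0,0.65],[0.015,0.05,0,0,0,0.65],[0.015,0.05,0,0,0,0.65],[0.015,0.05,0,0,0,0.65]]'
```

```text
t: 1.35
position: [0.4379, -0.1489, 0.2476]
tool_rot: [-3.141, 0.0, 1.415]
force: [0.6, -0.4, 0.0]
opening: 1.005
```

```bash
python3 -m crank '[[0.003,0.0525,0,0,0,0.7],[0.003,0.0525,0,0,0,0.7],[0,0,0,0,0,0],[0,0,0,0,0,0]]'
python3 - <<'E'
from h import *
o=manip.observe();W=cal("wrist");w=manip.snapshot("wrist");cv2.imwrite("pics/w1.png",w)
s=manip.snapshot("side");cv2.imwrite("pics/side1.png",s)
print(o["position"],o["tool_rot"],-W[1].T@W[2],W[1][2])
for p in((.4435,-.0441,.024),(.4435,-.0441,.095),(.4543,.1277,.024)):print(p,proj(W,p))
np.savez("w1.npz",K=W[0],R=W[1],t=W[2])
E
```

```text
t: 1.85
position: [0.4436, -0.0463, 0.2474]
tool_rot: [-3.141, 0.0, 1.655]
force: [0.6, -0.7, 0.2]
opening: 0.998
[ 0.44361863 -0.04631182  0.24743882] [-3.14099826e+00  3.36979025e-04  1.65479153e+00] [0.43627177 0.02795839 0.38466748] [ 0.0219531  -0.27145084 -0.9622019 ]
(0.4435, -0.0441, 0.024) [284.69089293 184.97243762]
(0.4435, -0.0441, 0.095) [284.93865621 200.73412323]
(0.4543, 0.1277, 0.024) [311.15486119   9.55066764]
```

View pics/w1.png

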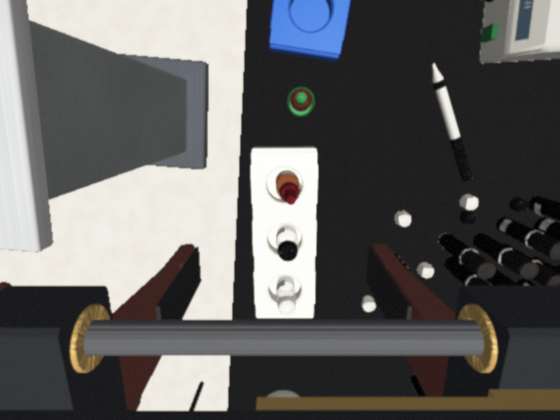

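Wrist view: the white rack's end hole is at about (285,184), with the amber bottle in it and its bulb tip near (290,197). Green is at (301,100), and the blue free hole is at about (311,10). All match the predicted positions to within a few pixels. Next I refine the bottle position.

Run:
```python
from h import *
z=np.load("w1.npz");W=(z["K"],z["R"],z["t"]);S,T=cal("side"),cal("top")
w=cv2.imread("pics/w1.png");h=cv2.cvtColor(w,cv2.COLOR_BGR2HSV)[165:215,265:310]
m=(cv2.inRange(h,(0,110,40),(15,255,255))|cv2.inRange(h,(168,110,40),(180,255,255)))
ys,xs=np.nonzero(m)
for r in range(0,50,3):
    q=xs[ys==r]
    if len(q):print(r+165,q.min()+265,q.max()+265)
print("tri wrist/side tip",tri(W,(290,197),S,(292.5,213.5)))
print("tri top/side tip",tri(T,(312.3,231.8),S,(292.5,213.5)))
print("tri wrist/top tip",tri(W,(290,197),T,(312.3,231.8)))
print("hole blue",tri(W,(311,10),T,(235,231)),onz(W,311,10,.024),onz(S,256.7,200.2,.024))
# white rack by wrist
H=cv2.cvtColor(w,cv2.COLOR_BGR2HSV);k=cv2.inRange(H,(0,0,150),(180,60,255));k[:140]=0;k[325:]=0;k[:,:246]=0;k[:,325:]=0
c=max(cv2.findContours(k,0,2)[0],key=cv2.contourArea)
r=cv2.minAreaRect(np.array([onz(W,*p,.024)[:2] for p in c[:,0,:].astype(float)],np.float32));print(r)
cv2.imwrite("pics/w1c.png",cv2.resize(w[150:220,245:325],None,fx=8,fy=8,interpolation=2))
```

```text
177 278 295
180 277 296
183 277 297
186 277 298
189 278 298
192 279 298
195 281 297
198 283 295
201 287 293
tri wrist/side tip (array([ 0.44853399, -0.04195624,  0.08952809]), np.float64(0.001426507165800667))
tri top/side tip (array([ 0.44816192, -0.04095163,  0.08898857]), np.float64(0.00312980061276582))
tri wrist/top tip (array([ 0.44685247, -0.03930809,  0.09876214]), np.float64(0.0013852245477222209))
hole blue (array([0.45452426, 0.12771342, 0.02264195]), np.float64(0.0005295663247682097)) [0.45419296 0.12730858 0.024     ] [0.45310978 0.12563223 0.024     ]
((0.44801056385040283, -0.10703112185001373), (0.073590949177742, 0.20616750419139862), 4.996017932891846)
```

View pics/w1c.png

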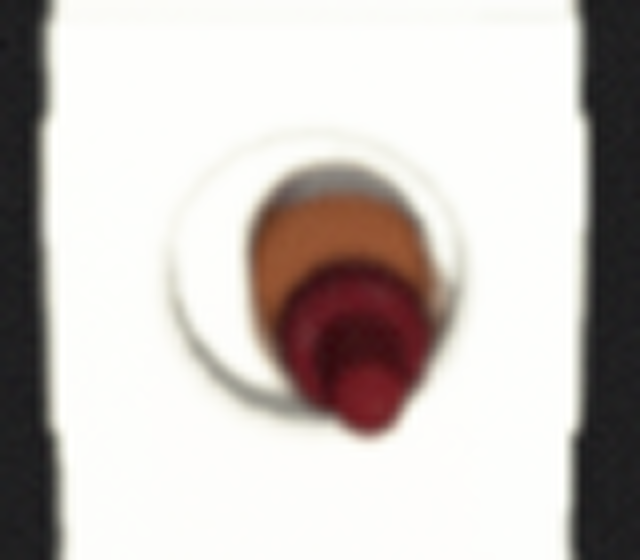

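Crop: bulb tip at wrist pixel (291,200.5), and the bottle sits towards +x in its hole.

Run:
```python
from h import *
z=np.load("w1.npz");W=(z["K"],z["R"],z["t"]);S,T=cal("side"),cal("top")
t=(291.2,200)
print(onz(W,*t,.093),tri(W,t,S,(292.5,214)),tri(W,t,T,(312.3,231.8)))
print("body at z~.05",onz(W,287.6,180,.05), "hole",onz(W,284.4,183.7,.024))
```

```text
[ 0.44907658 -0.04345506  0.093     ] (array([ 0.44874627, -0.04400744,  0.08971481]), np.float64(0.001062566925299363)) (array([ 0.44657798, -0.03758516,  0.11606803]), np.float64(0.002995678619026144))
body at z~.05 [ 0.44547577 -0.03357137  0.05      ] hole [ 0.44306425 -0.04271885  0.024     ]
```

```bash
python3 -m crank '[[0.005,0.003,-0.04,0,0,0],[0,0,-0.045,0,0,0],[0,0,-0.045,0,0,0],[0,0,-0.04,0,0,0],[0,0,0,0,0,0]]'
python3 - <<'E'
from h import *
o=manip.observe();W=cal("wrist");w=manip.snapshot("wrist");s=manip.snapshot("side")
print(o["position"])
cv2.imwrite("pics/w2.png",np.hstack([cv2.resize(w,(440,330)),cv2.resize(s[180:310,230:370],(356,330))]))
E
```

```text
t: 2.58
position: [0.4466, -0.0437, 0.0755]
tool_rot: [-3.135, -0.001, 1.654]
force: [0.3, 0.6, 1.3]
opening: 1.0
[ 0.44664046 -0.04368361  0.07547527]
```

View pics/w2.png

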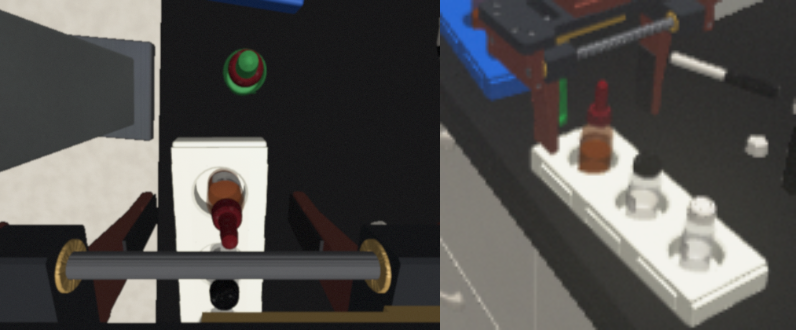

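Wrist view 2: the bottle (bulb tip about (229,243) of 440×330) stands between the open jaws, and both fingers are clear of the rack. Checking the y alignment numerically.

Run:
```python
from h import *
W=cal("wrist")
print(onz(W,229*560/440,243*420/330,.093))
for p in((.4485,-.0435,.093),(.4485,-.0435,.066)):print(proj(W,p)*440/560)
```

```text
[ 0.45154863 -0.04531972  0.093     ]
[223.52051503 239.5214388 ]
[223.38533851 216.07666766]
```

```bash
python3 -m crank '[[0.004,-0.001,-0.012,0,0,0],[0,0,-0.01,0,0,0],[0,0,0,0,0,0],[0,0,0,0,0,0]]'
```

```text
t: 3.18
position: [0.4529, -0.0435, 0.0558]
tool_rot: [3.142, 0.0, 1.656]
force: [0.1, 0.7, 0.5]
opening: 1.0
```

```bash
python3 -m crank '[[0,0,0,0,0,0],[0,0,0,0,0,0],[0,0,0,0,0,0],[0,0,0,0,0,0],[0,0,0,0,0,0]]' 1; python3 -m crank '[[0,0,0,0,0,0],[0,0,0,0,0,0],[0,0,0,0,0,0]]'
```

```text
t: 3.8
position: [0.4528, -0.0436, 0.0557]
tool_rot: [3.142, -0.0, 1.656]
force: [-0.6, -0.3, 0.6]
opening: 0.471
t: 4.18
position: [0.4519, -0.0437, 0.0555]
tool_rot: [-3.14, 0.0, 1.656]
force: [-3.9, 0.5, 3.9]
opening: 0.298
```

It is gripped at 26 mm, but the grasp point is right at the shoulder height, so I regrip 3.5 mm lower.

```bash
python3 -m crank '[[0,0,0,0,0,0],[0,0,0,0,0,0],[0,0,-0.0035,0,0,0],[0,0,0,0,0,0]]' 0.45; python3 -m crank '[[0,0,0,0,0,0],[0,0,0,0,0,0],[0,0,0,0,0,0],[0,0,0,0,0,0],[0,0,0,0,0,0]]' 1
```

```text
t: 4.68
position: [0.4529, -0.0435, 0.0519]
tool_rot: [-3.142, -0.0, 1.656]
force: [0.2, 1.1, -0.2]
opening: 0.549
t: 5.3
position: [0.4515, -0.0438, 0.0519]
tool_rot: [-3.139, 0.0, 1.656]
force: [-5.2, -0.3, 3.7]
opening: 0.296
```

```bash
python3 -m crank '[[0,0,0.01,0,0,0],[0,0,0.03,0,0,0],[0,0,0.05,0,0,0],[0,0,0.04,0,0,0],[0,0,0,0,0,0]]'
python3 - <<'E'
from h import *
o=manip.observe();w=manip.snapshot("wrist");s=manip.snapshot("side")
cv2.imwrite("pics/w3.png",np.hstack([cv2.resize(w,(440,330)),cv2.resize(s[160:290,230:370],(356,330))]))
print(o["position"],o["force"])
E
```

```text
t: 5.92
position: [0.4561, -0.0435, 0.1859]
tool_rot: [3.132, 0.002, 1.656]
force: [0.6, 0.7, -0.5]
opening: 0.298
[ 0.45612306 -0.04346064  0.18589955] [ 0.62463907  0.72590945 -0.46903081]
```

View pics/w3.png

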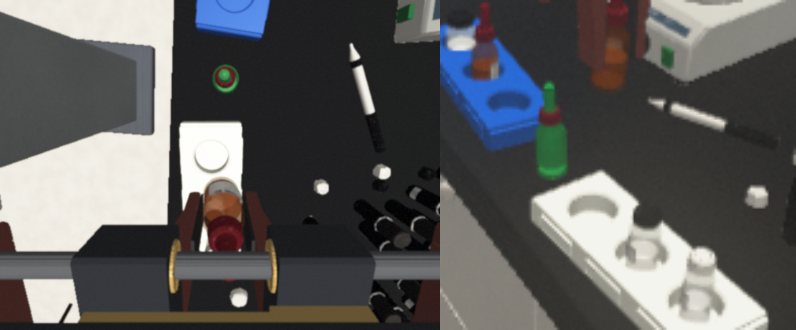

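The bottle hangs upright between the pads, its hole is now empty, and green and the vials are undisturbed. The foot is at about z = 0.138, above green. Carrying it to the blue rack.

```bash
python3 -m crank '[[0,0.04,0,0,0,-0.2],[0,0.045,0,0,0,-0.2],[0,0.045,0,0,0,-0.2],[-0.001,0.041,0,0,0,-0.2],[0,0,0,0,0,0]]'; python3 -m crank '[[0,0,0,0,0,0],[0,0,0,0,0,0]]'
python3 - <<'E'
from h import *
o=manip.observe();W=cal("wrist");w=manip.snapshot("wrist");t=manip.snapshot("top");s=manip.snapshot("side")
cv2.imwrite("pics/w4.png",np.hstack([cv2.resize(w,(440,330)),cv2.resize(s[130:260,190:330],(356,330))]))
cv2.imwrite("pics/s4.png",s)
print(o["position"],o["joint_positions"].round(2))
S=cal("side")
p=o["position"]
# rack by wrist
H=cv2.cvtColor(w,cv2.COLOR_BGR2HSV);k=cv2.inRange(H,(100,120,60),(130,255,255))
c=max(cv2.findContours(k,0,2)[0],key=cv2.contourArea)
q=np.array([onz(W,*a,.024)[:2] for a in c[:,0,:].astype(float)],np.float32);print(cv2.minAreaRect(q),q.min(0),q.max(0))
print("hole proj side",proj(S,(.4541,.1272,.024)),"foot proj side",proj(S,(p[0],p[1],p[2]-.048)))
print("hole wrist",proj(W,(.4541,.1272,.024))*440/560)
E
```

```text
t: 6.65
position: [0.4509, 0.1308, 0.1811]
tool_rot: [-3.14, -0.002, 1.522]
force: [0.1, -0.5, -1.0]
opening: 0.298
t: 6.9
position: [0.4517, 0.1259, 0.1815]
tool_rot: [-3.14, 0.001, 1.514]
force: [-0.3, -0.4, -0.7]
opening: 0.292
[0.45171496 0.12588401 0.18152072] [ 0.14  0.28 -0.63  2.07  0.22  0.86 -0.67]
((0.45695653557777405, 0.18858234584331512), (0.1962776780128479, 0.07416287064552307), 86.60009002685547) [0.4155052  0.08883166] [0.4986433 0.2885035]
hole proj side [256.78080828 199.77969387] foot proj side [255.50373607 158.6007258 ]
hole wrist [225.85957406 157.10509734]
```

View pics/w4.png

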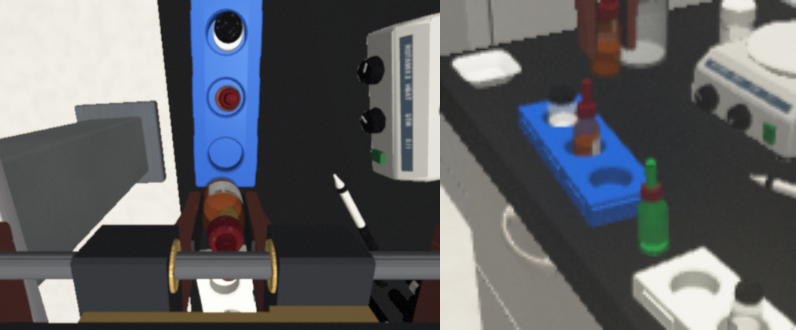

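Wrist view 4: the free hole is at about (226,154), against a predicted (226,157). In the side view the bottle's foot is at about (255,159.5), against a predicted (255.5,158.6), so the bottle is centred on the TCP. Lowering it to just above the mouth.

```bash
python3 -m crank '[[0.002,0.002,-0.03,0,0,0],[0,0,-0.035,0,0,0],[0,0,-0.025,0,0,0],[0,0,-0.01,0,0,0],[0,0,0,0,0,0]]'; python3 -m crank '[[0,0,0,0,0,0],[0,0,0,0,0,0]]'
python3 - <<'E'
from h import *
o=manip.observe();W=cal("wrist");w=manip.snapshot("wrist");s=manip.snapshot("side");S=cal("side")
cv2.imwrite("pics/w5.png",np.hstack([cv2.resize(w[150:350,180:400],(363,330)),cv2.resize(s[150:230,210:310],(412,330),interpolation=2)]))
p=o["position"];print(p,o["tool_rot"])
f=lambda u:((u-[210,150])*4.12+[363,0]).round(1)
print("hole",f(proj(S,(.4541,.1275,.024))),"foot",f(proj(S,(p[0],p[1],p[2]-.048))))
E
```

```text
t: 7.68
position: [0.4538, 0.1292, 0.0821]
tool_rot: [-3.141, 0.0, 1.516]
force: [-0.9, -0.0, -0.4]
opening: 0.292
t: 7.92
position: [0.4545, 0.1295, 0.083]
tool_rot: [3.14, -0.0, 1.516]
force: [0.0, -0.4, -0.5]
opening: 0.295
[0.45449164 0.12952773 0.08304297] [ 3.13989548e+00 -4.16633817e-04  1.51606193e+00]
hole [555.5 204.8] foot [554.3 186.7]
```

View pics/w5.png

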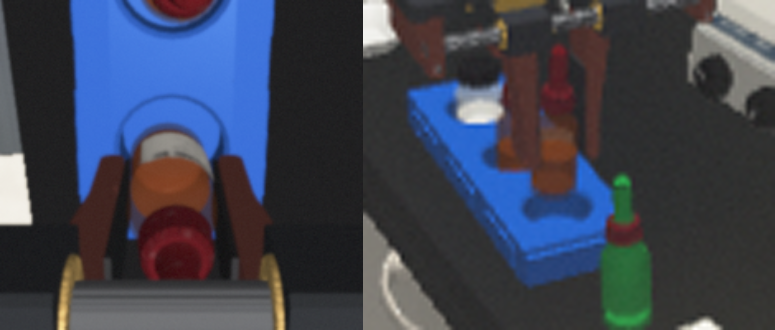

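The foot is directly above the hole in the side view: foot (554,187), hole (557,205). Lowering into it and watching the force.

```bash
python3 -m crank '[[0,-0.001,-0.01,0,0,0],[0,0,-0.01,0,0,0],[0,0,-0.006,0,0,0],[0,0,0,0,0,0],[0,0,0,0,0,0]]'
```

```text
t: 8.65
position: [0.4539, 0.1286, 0.0562]
tool_rot: [-3.142, -0.0, 1.516]
force: [0.1, 0.2, -0.9]
opening: 0.298
```

```bash
python3 -m crank '[[0,0,-0.003,0,0,0],[0,0,0,0,0,0],[0,0,0,0,0,0]]'
```

```text
t: 9.02
position: [0.4539, 0.1284, 0.0532]
tool_rot: [3.141, -0.0, 1.516]
force: [0.0, -0.8, 0.1]
opening: 0.298
```

```bash
python3 -m crank '[[0,0,-0.001,0,0,0],[0,0,0,0,0,0],[0,0,0,0,0,0]]';python3 -m crank '[[0,0,-0.001,0,0,0],[0,0,0,0,0,0],[0,0,0,0,0,0]]'
```

```text
t: 9.4
position: [0.4538, 0.1284, 0.0522]
tool_rot: [3.142, 0.0, 1.516]
force: [0.7, 0.4, -1.7]
opening: 0.294
t: 9.78
position: [0.454, 0.1287, 0.0518]
tool_rot: [3.141, 0.0, 1.517]
force: [-2.2, -0.2, 8.0]
opening: 0.295
```

Contact at z = 0.0518 with an 8 N upward push, and the pick-up height was 0.0519, so the bottle is on the hole bottom. Releasing slowly.

```bash
python3 -m crank '[[0,0,0.0005,0,0,0],[0,0,0,0,0,0],[0,0,0,0,0,0]]' 0.6; python3 -m crank '[[0,0,0,0,0,0],[0,0,0,0,0,0],[0,0,0,0,0,0],[0,0,0,0,0,0]]' 0
```

```text
t: 10.15
position: [0.4538, 0.1284, 0.0516]
tool_rot: [-3.142, 0.0, 1.516]
force: [-0.5, -0.5, 0.3]
opening: 0.399
t: 10.65
position: [0.4539, 0.1284, 0.0517]
tool_rot: [-3.142, 0.0, 1.516]
force: [0.9, 0.4, -0.6]
opening: 0.812
```

```bash
python3 -m crank '[[0,0,0.02,0,0,0],[0,0,0.04,0,0,0],[0,0,0.05,0,0,0],[0,0,0.05,0,0,0],[0,0,0,0,0,0]]'; python3 -m crank '[[0,-0.05,0.03,0,0,0],[0,-0.05,0.02,0,0,0],[0,-0.03,0,0,0,0],[0,0,0,0,0,0],[0,0,0,0,0,0]]'
python3 - <<'E'
from h import *
w=manip.snapshot("wrist");s=manip.snapshot("side");S=cal("side")
cv2.imwrite("pics/w6.png",np.hstack([cv2.resize(w,(440,330)),cv2.resize(s[130:230,205:310],(346,330),interpolation=2)]))
f=lambda u:((u-[205,130])*3.3+[440,0]).round(1)
for z in(.004,.0495,.095):print(f(proj(S,(.454,.1285,z))))
print(manip.observe()["force"])
E
```

```text
t: 11.28
position: [0.456, 0.1294, 0.2152]
tool_rot: [3.134, -0.002, 1.516]
force: [-0.1, -0.2, -0.8]
opening: 1.0
t: 11.9
position: [0.4534, -0.0007, 0.2608]
tool_rot: [-3.14, -0.0, 1.517]
force: [-0.4, 0.9, -0.6]
opening: 1.002
[610.3 252.6]
[609.5 199.1]
[608.7 142.5]
[ 0.36333725  0.01892744 -0.17112757]
```

View pics/w6.png

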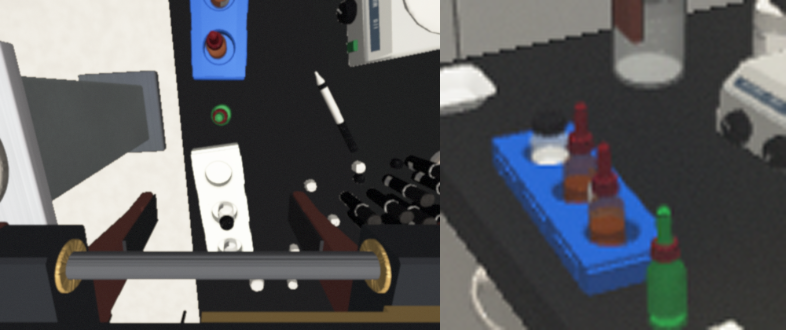

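The bottle stands in the blue hole: side crop tip (603,145), body (607,222). I suspect a slight lean, so I check the axis against the twin numerically.

Run:
```python
from h import *
s=manip.snapshot("side");t=manip.snapshot("top");S,T=cal("side"),cal("top")
cv2.imwrite("pics/w7.png",np.hstack([cv2.resize(s[155:210,225:280],(400,400),interpolation=2),cv2.resize(t[205:260,195:250],(400,400),interpolation=2)]))
f=lambda u:((u-[225,155])*400/55).round(0); g=lambda u:((u-[195,205])*400/55+[400,0]).round(0)
for p in((.454,.1285),(.4581,.1916)):
    for z in(.024,.0495,.095):print(p,z,f(proj(S,(*p,z))),g(proj(T,(*p,z))))
```

```text
(0.454, 0.1285) 0.024 [229. 324.] [688. 191.]
(0.454, 0.1285) 0.0495 [228. 257.] [680. 186.]
(0.454, 0.1285) 0.095 [226. 132.] [663. 175.]
(0.4581, 0.1916) 0.024 [158. 233.] [484. 181.]
(0.4581, 0.1916) 0.0495 [156. 168.] [469. 175.]
(0.4581, 0.1916) 0.095 [152.  47.] [441. 163.]
```

View pics/w7.png

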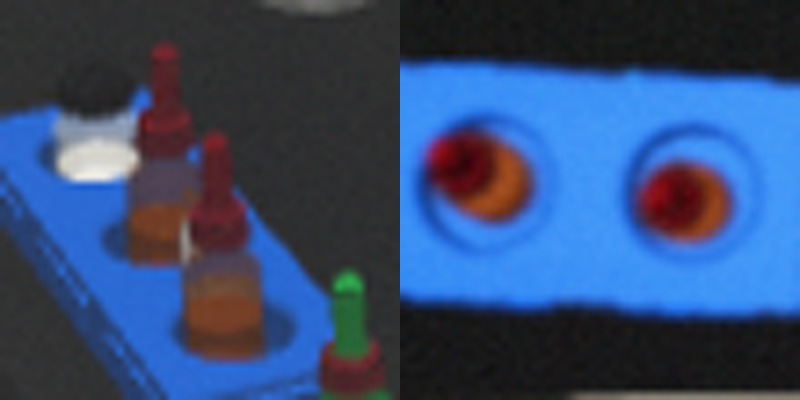

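The last crop shows the bottle standing in the hole. Its axis is within 1–2° of vertical, the same scatter as the twin, and nothing is touching it. Handing in.

```bash
python3 -c "
from rig import manip
print(manip.finish_job())"
```

```text
the job is handed in; nothing more can be done
None
```

The stray amber bottle is now standing in the blue rack's free hole, and the job was handed in at about 12 s of the 38 s allowed. I took it from the white rack's end hole, regripping once about 4 mm lower because the first grip was right at the shoulder. I then carried it over the green look-alike and lowered it into the hole. I released it only after it touched the hole bottom: about 8 N upward at TCP height 51.8 mm, against 51.9 mm at pick-up. After that the gripper was opened and pulled well clear.

**Last checks:**
- **Bottle:** the side and top pictures show it upright beside its twin. The measured lean of 1–2° is about the same scatter as the twin shows. It sits a few millimetres off the hole's centre.
- **Surroundings:** green and the white rack's vials look undisturbed, and the printed force readings stayed at 8 N or below per axis.
- **Disagreements:** early position estimates from the different cameras differed by 2–5 mm, mainly in y for the hole. The views closer in settled this, and it stayed within the hole's clearance.

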